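Hold the reference cell in the light gauge

TASK

The glass reference cell stands in its storage rail with its foot captive under two lips: take it by its two broad frosted faces only, never touching the narrow clear faces, slide it along the rail out of the open end until its foot is free of the lips, and lift it away. Then hold it upright between the two lens noses of the light gauge, midway between them and clear of everything, with its clear faces square to the noses so that the light path runs through the middle of both clear faces. Finish while still gripping the cell there, and neither touch the gauge nor disturb the parts lying around.

Things in the scene. Friction and masses are not known exactly. Their poses are not given: they have to be found in the camera images.
- cell_center (a point): Centre of the loose glass reference cell, half-way up (40 mm above its underside) and also the middle of its clear faces. Axes: x across the frosted faces, y across the clear faces, z up. The upright glass block is 22 mm thick (x) and 29 mm wide (y).
- cell: The whole reference cell, 80 mm tall, 65 to 130 g; origin: centre of its underside. Grey foot 28 mm (x) by 40 mm (y) by 6 mm, small black cap 20 by 24 by 6 mm on top. Starts in the rail, centre at rail x = +5 to +42 mm, y about 0, its x along the rail's x.
- cell_glass: Clear glass core of the cell, fixed in it: its two narrow clear faces (y = +-14.4 mm, 15.6 mm wide between the edges of the frosted plates, 6 to 74 mm up) may not be touched. Origin and axes as the cell's.
- cell_frosted: The two broad white frosted faces of the cell, fixed in it, where it is to be gripped: 28 mm wide (y), at x = +-11 mm, 6 to 74 mm above the cell's underside. Origin and axes as the cell's.
- rail: Storage rail, fixed: aluminium, two steel lips, 135 (x) by 55 (y) by 16 mm high; origin under its centre, floor 4 mm up. Lips from x = -20 to +67 mm, 12 to 16 mm up (2 mm over the cell's foot), 33 mm apart; channel below them 43 mm wide. Closed at +x. Open end -x, roughly towards the robot, with bare floor from x = -20 to -67 mm: the foot is free when the cell's centre is beyond x = -34 mm.
- gauge: Light gauge, fixed: aluminium base plate 56 mm (x) by 150 mm (y), 10 mm thick, with two black heads (40 by 32 mm, 87 mm high, 39 to 71 mm either side in y), each with a round steel lens nose (26 mm diameter) towards the other. Open in front, behind and above. Origin under the base plate's centre.
- beam (a point): Middle of the light path, half-way between the lens noses on their common axis, 65 mm above the work surface (55 mm above the base plate). The light path runs along y; the noses end 27 mm either side. The cell's centre belongs here, the cell's y along this y (either way round).
- bush_1: White flanged bush, 45 mm diameter, 30 mm tall, a bystander lying loose; origin under its centre.
- bush_3: Brass-coloured flanged bush, 34 mm diameter, 36 mm tall, a loose bystander; origin under its centre.
- bracket_1: Milled light-metal bracket, 46 x 72 x 36 mm, a loose bystander; origin under its centre.
- bracket_2: Milled light-metal bracket, 46 x 72 x 36 mm, a loose bystander; origin under its centre.
Things that resemble listed ones, but are neither listed nor needed, are in the scene too. What is shaped like the cell but purple is not meant.

How it is judged:
By the outcome, as a careful person would: the job done as asked, in the order asked, and still so for the second after the job is handed in, while the arm keeps its last pose, push and grip.
It also fails if it takes over 42 s, if anything falls off the work surface, if the arm or the gripper's body presses on something with over 40 N, if the wrist force passes 120 N, or if a joint passes its speed limit or range.

ROBOT

A 6-joint arm with a two-finger parallel gripper is mounted at the origin on a cart in front of the work surface, level with it; the furniture and walls round the work are solid. World frame = base frame: x ahead of the robot, y to its left, z up, the work surface at z = 0. Lengths are in m, angles in degrees, forces in N, time in s.
With the tool pointing down it reaches from about 0.4 to 0.825 m from the base axis. Payload 7 kg.
Tool frame: the origin (TCP) lies midway between the tips of the shut fingers; the grasp point (between the pads) lies 19 mm behind it; z points along the fingers, y is the line along which they close (so a half turn about z gives the same grasp; the last joint's range is limited). The gripper opens to 88 mm and grips with 3 to 60 N. Pads are 19 mm wide; open, the fingers measure 130 mm over their backs; the gripper's body (78 mm by 193 mm) begins 47 mm behind the grasp point.
Start: joints at [88.929, 20.546, 0.682, 0, -70.136, -16.507], TCP at [0.204, 0.643, 0.227] pointing down, gripper open.
Joint ranges: [-176.03, 176.03], [-82.01, 121.73], [-58.28, 71.71], [-173.87, 95.51], [-174.79, -0.11], [-173.66, 173.66]. Speed limits (degrees/s): [136.94, 136.94, 172.46, 180, 180, 180].

INTERFACE

Orientations are given as [roll, pitch, yaw] about the fixed x, y, z axes, in that order (R = Rz(yaw) Ry(pitch) Rx(roll)).
In Python, from plant import ctrl gives the robot as it stands.
- The arm moves only by the tool step_arm, never from a script. Its argument "rows" is a list of rows, each a list of 3 entries, a list of its own where there are three numbers: the closure, from 0 (fully open) to 1 (shut), then the shift along the world's x, y, z in mm, then the turn, a rotation vector about the world's x, y, z in rad. A call has exactly 5 rows; each row is the pose to reach, as a shift and turn from the pose commanded when the call began; what a row does not reach only later rows make up. A row lasts 1/12 s, in which the tool goes at most 41.7 mm and 7.16 degrees, less where a joint would pass 70% of its speed; a pose out of reach is approached as far as the arm can. A call with a gripper value outside its range is refused whole. The fingers move at their own pace and stop on an object; the grip force is fixed at half the most. Time passes only in rows, so rows that repeat a pose let the fingers close, or fill a call up. It gives the time, the measured TCP pose, the force, the opening and the grip force at its end, in the units of the state.
- ctrl.get_obs(): the state, without advancing time (a new reading comes with each control period).
- ctrl.snapshot(name): name is "scene" or "side" or "wrist"; returns the picture (480x640x3 uint8, red, green, blue); there is no depth.
- ctrl.camera_model(name): a dict with "intrinsics" (3x3 intrinsics, pixels), "distortion" ([k1, k2, p1, p2, k3] as OpenCV has them; the pictures are not rectified), "R" (3x3) and "t" (3): a world point X has camera coordinates R X + t. Camera axes: x right, y down, z forward; pixel columns grow to the right and rows downward; lengths in m; the calibration is good to about 2 mm. A picture is of the moment at which its call begins: read the wrist's pose just before it. camera_model takes no time and is no camera call; for the wrist camera it gives the pose at the moment of the call.
- ctrl.close_job(): hands the job in; it is judged then, once.
The state is a dict: "clock": time; "joint_pos": joint angles; "qvel": joint speeds; "tau": joint torques, N m; "tool_pos": TCP position; "orientation": TCP orientation; "force": force on the tool from outside, world axes, zero at the start; "moment": the same for the moment, N m; "opening": finger opening in m; "gripper_force": force on a finger pad.
Only numpy, scipy, OpenCV 4.12 (cv2) and the standard library are available. Lean on these libraries where they do the work, as an engineer would, in place of code of your own. Each camera call takes 0.05 s, during which the arm holds its last target. There are 200 camera calls.

## Working session

There is one attempt and no reset: what is moved stays moved. The work goes in short steps, Python scripts to look and compute and a tool call to move; the robot and the scene stay as the last step left them, time stands still between calls to the robot, and variables do not carry over. Pictures are saved under pics/ and viewed, at most 10 in all, crops included, and the job is handed in when it is done.

Besides the shell and the picture viewer there is one more tool, called after ">>>" as name(argument=value, ...) on one line, values as JSON. step_arm: Moves the arm, as the interface text tells. Its arguments: {"type":"object","properties":{"rows":{"type":"array"}},"required":["rows"]}

```bash
mkdir -p pics
cat > h.py <<'E'
import numpy as np, cv2
from plant import ctrl
def snap(n,f):
    m=ctrl.camera_model(n); im=ctrl.snapshot(n); cv2.imwrite(f'pics/{f}.png',im[:,:,::-1]); np.save(f'pics/{f}.npy',m,allow_pickle=True); return im,m
def load(f): return np.load(f'pics/{f}.npy',allow_pickle=True).item()
def ray(m,uv):
    K=np.array(m['intrinsics']);d=np.array(m['distortion']);R=np.array(m['R']);t=np.array(m['t'])
    p=cv2.undistortPoints(np.array([[uv]],float),K,d)[0,0]
    return -R.T@t, R.T@np.array([p[0],p[1],1.])
def atz(m,uv,z):
    c,v=ray(m,uv); return c+v*(z-c[2])/v[2]
def proj(m,X):
    return cv2.projectPoints(np.array(X,float).reshape(-1,3),cv2.Rodrigues(np.array(m['R']))[0],np.array(m['t'],float),np.array(m['intrinsics']),np.array(m['distortion']))[0][:,0]
E
python3 - <<'E'
from h import *
a=[snap(n,n+'0') for n in('scene','side','wrist')]
for i,m in a: print(-np.array(m['R']).T@np.array(m['t']), np.array(m['R'])[2])
print(ctrl.get_obs())
E
```

```text
[0.1394623  0.60353191 0.62086979] [ 0.4196603  -0.70710473 -0.56911171]
[0.93679187 0.68080181 0.65746585] [-0.39101044 -0.72403388 -0.56823039]
[0.27292654 0.62047226 0.38403705] [-0.26017118  0.08015681 -0.96222962]
{'clock': 0.15, 'joint_pos': array([ 8.89281582e+01,  2.05839346e+01,  6.45527185e-01, -1.51961098e-02,
       -7.01361035e+01, -1.65061657e+01]), 'qvel': array([ 0.07128757, -0.13532639,  0.08900739,  0.07891736, -0.03431756,
        0.00417051]), 'tau': array([-3.73362191e-04, -5.83278716e+01,  2.93290669e+01,  7.00126112e+00,
        8.76617327e-03, -1.10492147e-04]), 'tool_pos': array([0.20377148, 0.64311352, 0.22581212]), 'orientation': array([ 1.79924500e+02, -7.47355729e-03, -1.75831753e+01]), 'force': array([ 0.13081453,  0.28731435, -0.39267495]), 'moment': array([ 0.04942395, -0.05423312, -0.00444661]), 'gripper_force': 0.0, 'opening': 0.08756058100770987}
```

View pics/scene0.png

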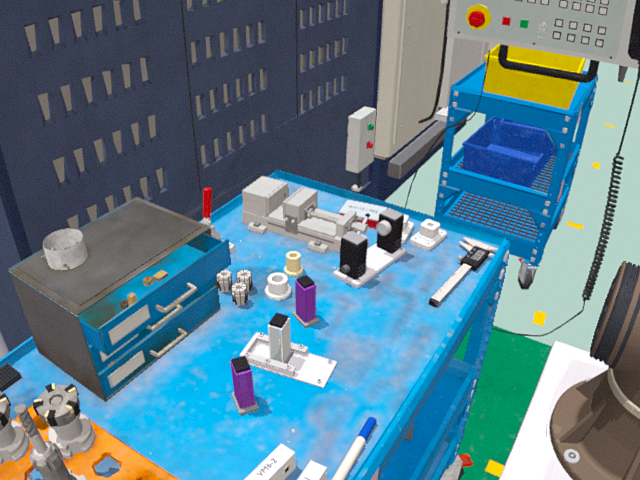

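View pics/side0.png

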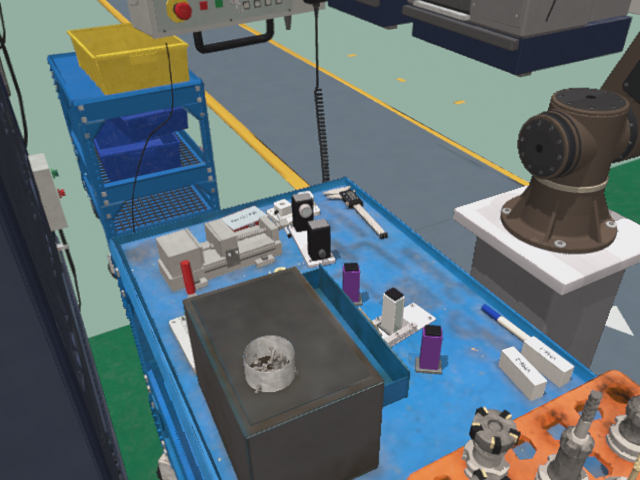

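Run:
```python
from h import *
def t(f,u,v): return cv2.resize(cv2.imread(f'pics/{f}.png')[v:v+75,u:u+100],(400,300),interpolation=cv2.INTER_CUBIC)
cv2.imwrite('pics/c1.png',np.vstack([np.hstack([t('scene0',238,312),t('scene0',325,208)]),np.hstack([t('side0',355,280),t('side0',260,190)])]))
```

```text
(no output)
```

View pics/c1.png

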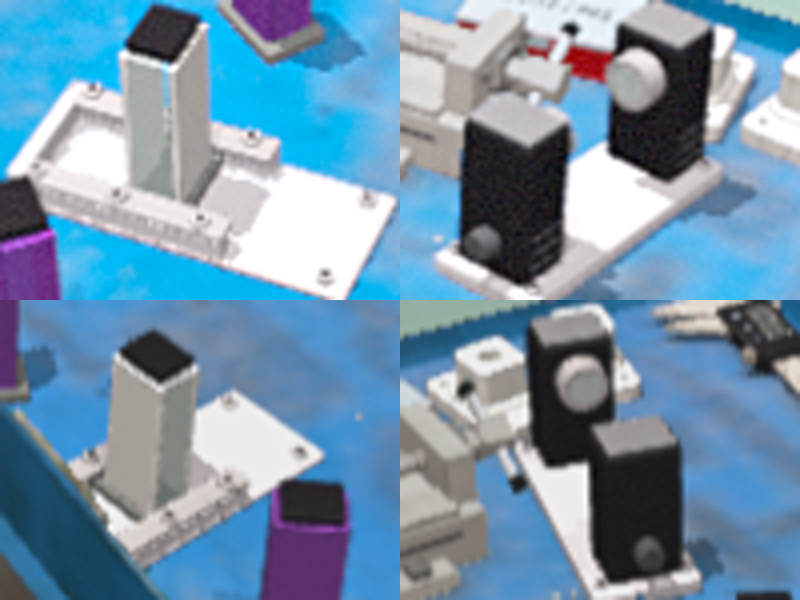

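```bash
cat > fit.py <<'E'
from h import *
from scipy.optimize import least_squares
S,D=load('scene0'),load('side0')
def fit(obs,x0,h=None):
    f=lambda q:np.concatenate([proj(m,[[q[0]+np.cos(q[2])*X-np.sin(q[2])*Y,q[1]+np.sin(q[2])*X+np.cos(q[2])*Y,Z]])[0]-uv for m,(X,Y,Z),uv in obs])
    r=least_squares(f,x0,loss='soft_l1'); print(np.round([*r.x[:2]*1,np.degrees(r.x[2])],4)); print(np.round(r.fun.reshape(-1,2),1).tolist()); return r.x
E
python3 - <<'E'
from fit import *
sc=lambda u,v:np.array([238+u/4,312+v/4]); sd=lambda u,v:np.array([355+u/4,280+(v-300)/4])
k=1e-3
for m,uv in((S,sc(163,31)),(D,sd(156,355))): print('cap',atz(m,uv,.084))
a=.0675;b=.0275
fit([(S,(-a,-b,.004),sc(398,192)),(S,(-a,b,.004),sc(342,297)),(S,(a,-b,.016),sc(75,80)),(S,(a,b,.016),sc(8,165)),(D,(-a,b,.004),sd(325,452)),(D,(-a,-b,.004),sd(228,390))],[.6,.1,0])
gc=lambda u,v:np.array([325+(u-400)/4,208+v/4]); gd=lambda u,v:np.array([260+(u-400)/4,190+(v-300)/4])
for H in(.087,.097):
  fit([(S,(-.028,-.075,.01),gc(720,165)),(S,(.028,.075,.01),gc(437,252)),(S,(.02,.071,H),gc(465,115)),(S,(-.02,.071,H),gc(545,137)),(S,(-.02,.039,H),gc(575,118)),(S,(-.02,-.039,H),gc(682,42)),(S,(0,-.027,.065),gc(641,80)),(D,(0,-.027,.065),gd(582,385)),(D,(-.028,.075,.01),gd(700,580))],[.6,-.2,0])
E
```

```text
cap [0.50332769 0.11133747 0.084     ]
cap [0.50819964 0.11623933 0.084     ]
[0.4919 0.1065 9.0295]
[[-0.5, 1.1], [-0.3, 0.0], [0.0, -0.7], [-0.2, 0.8], [-0.8, -1.6], [0.7, -2.3]]
[ 0.5042 -0.1881 -9.137 ]
[[1.2, -1.2], [0.2, 0.4], [-0.7, -0.4], [-2.3, 2.6], [1.5, -0.3], [0.1, 1.2], [-3.2, 0.7], [-0.5, -1.3], [0.1, -3.7]]
[ 0.5027 -0.1834 -8.3773]
[[0.5, -0.1], [-0.1, 2.3], [-0.8, -3.6], [-2.0, -0.6], [1.6, -3.7], [0.1, -2.3], [-3.8, 2.0], [1.0, -0.4], [2.3, -2.9]]
```

Run:
```python
from fit import *
def tri(a,b):
    c1,v1=ray(S,a);c2,v2=ray(D,b); A=np.stack([v1,-v2],1); s=np.linalg.lstsq(A,c2-c1,rcond=None)[0]
    return np.round((c1+v1*s[0]+c2+v2*s[1])/2,3),np.round(np.linalg.norm(c1+v1*s[0]-c2-v2*s[1]),3)
print('cab',tri((83,330),(381,385)),tri((223,237),(307,268)))
print('purple',tri((306,282),(351,267)),tri((241,362),(432,333)))
print('yellow',tri((293,255),(280,270)), 'lever',tri((208,190),(186,263)))
print('drawer',atz(S,(215,245),.15))
```

```text
cab (array([0.663, 0.313, 0.144]), np.float64(0.008)) (array([0.637, 0.065, 0.151]), np.float64(0.003))
purple (array([0.524, 0.008, 0.074]), np.float64(0.003)) (array([0.502, 0.205, 0.074]), np.float64(0.008))
yellow (array([ 0.615, -0.091,  0.035]), np.float64(0.001)) lever (array([ 0.786, -0.069,  0.128]), np.float64(0.004))
drawer [0.63501561 0.08512323 0.15      ]
```

>>> step_arm(rows=[[0,[0,0,20],[0,0,0]],[0,[10,-20,50],[0,0,0]],[0,[18,-45,80],[0,0,-0.1]],[0,[36,-75,90],[0,0,-0.2]],[0,[55,-110,90],[0,0,-0.3]]])

```text
clock: 0.57
tool_pos: [0.2594, 0.5342, 0.3195]
orientation: [-179.7, 0.1, -35.0]
force: [1.2, -0.7, 0.2]
opening: 0.088
gripper_force: 0.0
```

>>> step_arm(rows=[[0,[18,-35,0],[0,0,-0.07]],[0,[37,-70,0],[0,0,-0.15]],[0,[56,-105,0],[0,0,-0.23]],[0,[75,-140,0],[0,0,-0.3]],[0,[94,-175,0],[0,0,-0.38]]])

```text
clock: 0.98
tool_pos: [0.3532, 0.3565, 0.3166]
orientation: [-180.0, 0.0, -56.7]
force: [0.7, 0.1, 0.1]
opening: 0.0877
gripper_force: 0.0
```

>>> step_arm(rows=[[0,[19,-35,0],[0,0,-0.07]],[0,[38,-70,0],[0,0,-0.15]],[0,[57,-105,0],[0,0,-0.23]],[0,[76,-140,0],[0,0,-0.3]],[0,[95,-175,0],[0,0,-0.38]]])

```text
clock: 1.4
tool_pos: [0.4482, 0.1815, 0.3167]
orientation: [-180.0, 0.0, -78.5]
force: [0.6, 0.8, -0.9]
opening: 0.0877
gripper_force: 0.0
```

>>> step_arm(rows=[[0,[19,-35,0],[0,0,-0.05]],[0,[35,-60,0],[0,0,-0.05]],[0,[42,-73,0],[0,0,-0.05]],[0,[42,-73,0],[0,0,-0.05]],[0,[42,-73,0],[0,0,-0.05]]])

```text
clock: 1.82
tool_pos: [0.4899, 0.1096, 0.3162]
orientation: [180.0, -0.0, -81.3]
force: [0.1, 0.9, -0.6]
opening: 0.0873
gripper_force: 0.0
```

Run:
```python
from h import *
o=ctrl.get_obs();print(o['tool_pos'],o['orientation'],o['joint_pos'],o['clock'])
snap('wrist','w1')
```

```text
[0.48993164 0.10957658 0.31621696] [ 1.79960909e+02 -5.14785689e-03 -8.13089084e+01] [ 3.50571021e+01  1.23020801e+00 -1.19821474e+01 -1.30929524e-02
 -7.68249561e+01 -2.63630240e+01] 1.8167
```

View pics/w1.png

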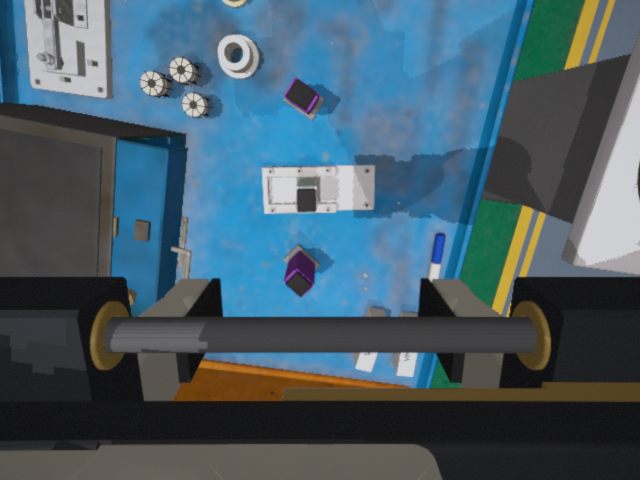

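Run:
```python
from h import *
im=cv2.imread('pics/w1.png')
cv2.imwrite('pics/c2.png',cv2.resize(im[150:230,250:385],None,fx=5.9,fy=5.9,interpolation=cv2.INTER_CUBIC))
m=load('w1')
for uv in((186,135),(186,215),(178,250),(189,222)): print('drawer',[np.round(atz(m,uv,z)[:2],3).tolist() for z in(.08,.12,.15)])
```

```text
drawer [[0.629, 0.064], [0.616, 0.061], [0.607, 0.059]]
drawer [[0.625, 0.145], [0.612, 0.134], [0.603, 0.126]]
drawer [[0.631, 0.185], [0.618, 0.17], [0.608, 0.159]]
drawer [[0.621, 0.152], [0.609, 0.14], [0.6, 0.132]]
```

View pics/c2.png

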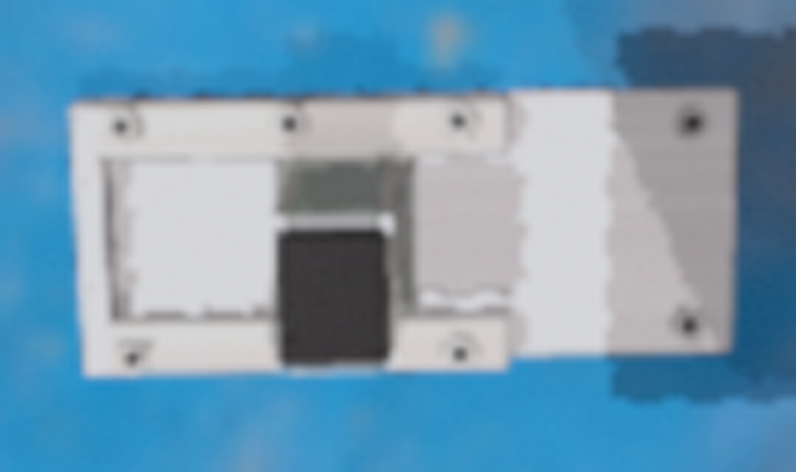

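Run:
```python
from fit import *
W=load('w1')
c=lambda u,v:np.array([250+u/5.9,150+v/5.9]);a=.0675;b=.0275
q=fit([(W,(-a,-b,.004),c(738,90)),(W,(-a,b,.004),c(733,353)),(W,(a,-b,.016),c(70,103)),(W,(a,b,.016),c(85,378))],[.49,.1,.15])
ct=atz(W,c(334,297),.084); print('cell',ct)
e=atz(W,c(335,231),.084)-atz(W,c(335,363.5),.084);print('cap y-size,',np.linalg.norm(e))
e=atz(W,c(388,296),.084)-atz(W,c(281,298),.084);print(np.linalg.norm(e),np.degrees(np.arctan2(e[1],e[0])))
d=ct[:2]-q[:2];cs,sn=np.cos(q[2]),np.sin(q[2]);print('rail coords',cs*d[0]+sn*d[1],-sn*d[0]+cs*d[1])
X=np.array(q)
def tri(*p):
    A=0;B=0
    for m,uv in p:
        o,v=ray(m,uv);v/=np.linalg.norm(v);P=np.eye(3)-np.outer(v,v);A=A+P;B=B+P@o
    x=np.linalg.solve(A,B);return np.round(x,3),[np.round(proj(m,x)[0]-uv,1).tolist() for m,uv in p]
print(tri((W,(187,135)),(S,(228,237))),tri((W,(187,135)),(S,(228,237)),(D,(318,263))))
```

```text
[0.4893 0.1082 9.6062]
[[0.2, -0.1], [-0.0, 0.1], [-0.1, 0.4], [-0.1, -0.4]]
cell [0.50249711 0.10983487 0.084     ]
cap y-size, 0.023303533095246923
0.018589487645912655 -170.19299472645847
rail coords 0.013274226681910523 -0.0006322392983843686
(array([0.613, 0.064, 0.157]), [[-12.7, 4.9], [6.9, 1.9]]) (array([0.616, 0.063, 0.152]), [[-13.8, 3.4], [6.1, 3.7], [0.3, -1.6]])
```

>>> step_arm(rows=[[0,[-6,-2,-10],[0,0,0.014]],[0,[-11,-4,-40],[0,0,0.014]],[0,[-11,-4,-75],[0,0,0.014]],[0,[-11,-4,-110],[0,0,0.014]],[0,[-11,-4,-145],[0,0,0.014]]])

```text
clock: 2.28
tool_pos: [0.4783, 0.1075, 0.1707]
orientation: [-179.9, 0.1, -80.3]
force: [-0.5, 1.1, -0.1]
opening: 0.0876
gripper_force: 0.0
```

>>> step_arm(rows=[[0,[0,0,-15],[0,0,0]],[0,[0,0,-30],[0,0,0]],[0,[0,0,-45],[0,0,0]],[0,[0,0,-45],[0,0,0]],[0,[0,0,-45],[0,0,0]]])

```text
clock: 2.7
tool_pos: [0.4783, 0.107, 0.1264]
orientation: [179.9, -0.0, -80.3]
force: [-0.6, -0.8, 1.2]
opening: 0.0874
gripper_force: 0.0
```

Run:
```python
from h import *
o=ctrl.get_obs();print(o['tool_pos'],o['orientation'],o['clock'])
snap('scene','s2');snap('side','d2');snap('wrist','w2')
f=lambda n,u,v,w,h:cv2.resize(cv2.imread(f'pics/{n}.png')[v:v+h,u:u+w],(400,300),interpolation=cv2.INTER_CUBIC)
cv2.imwrite('pics/c3.png',np.vstack([np.hstack([f('s2',190,210,200,150),f('d2',300,200,200,150)]),np.hstack([f('w2',0,0,640,480),f('w2',220,180,200,150)])]))
```

```text
[0.47828776 0.10703518 0.12635237] [ 1.79921108e+02 -4.43667310e-02 -8.02856101e+01] 2.7
```

View pics/c3.png

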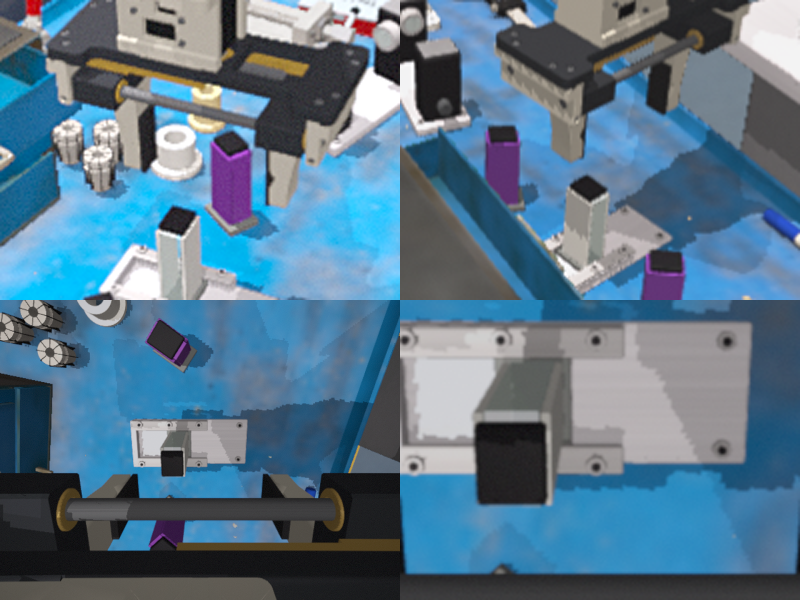

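Run:
```python
from h import *
W=load('w2'); print(atz(W,(276,261.3),.084))
c=lambda u,v:(220+(u-400)/2,180+(v-300)/2)
for p in ((751,323),(746,463)): print(atz(W,c(*p),.004))
e=atz(W,c(548,461),.084)-atz(W,c(476,462.5),.084);print(np.linalg.norm(e),np.degrees(np.arctan2(e[1],e[0])))
```

```text
[0.50272688 0.10898501 0.084     ]
[0.42849784 0.06992867 0.004     ]
[0.41833119 0.12343983 0.004     ]
0.019949462495816223 -168.99304264853458
```

>>> step_arm(rows=[[0,[0,-1,-25],[0,0,0.005]],[0,[0,-1,-50],[0,0,0.005]],[0,[0,-1,-75],[0,0,0.005]],[0,[0,-1,-95],[0,0,0.005]],[0,[0,-1,-96],[0,0,0.005]]])

```text
clock: 3.27
tool_pos: [0.4774, 0.1047, 0.0283]
orientation: [179.8, -0.1, -80.1]
force: [-0.7, 0.2, 0.4]
opening: 0.0874
gripper_force: 0.0
```

>>> step_arm(rows=[[0.1,[0,0,0],[0,0,0]],[0.2,[0,0,0],[0,0,0]],[0.3,[0,0,0],[0,0,0]],[0.4,[0,0,0],[0,0,0]],[0.5,[0,0,0],[0,0,0]]])

```text
clock: 3.68
tool_pos: [0.4824, 0.107, 0.0326]
orientation: [-179.6, 0.1, -80.0]
force: [18.4, -5.3, -8.7]
opening: 0.0602
gripper_force: 8.0
```

Run:
```python
from h import *
o=ctrl.get_obs();print(o['tool_pos'],o['orientation'],o['opening'],o['force'])
snap('scene','s3');snap('side','d3');snap('wrist','w3')
f=lambda n,u,v,w,h:cv2.resize(cv2.imread(f'pics/{n}.png')[v:v+h,u:u+w],(400,300),interpolation=cv2.INTER_CUBIC)
cv2.imwrite('pics/c4.png',np.vstack([np.hstack([f('s3',210,260,160,120),f('d3',320,230,160,120)]),np.hstack([f('w3',0,0,640,480),f('w3',200,220,200,150)])]))
```

```text
[0.48235601 0.10703999 0.03260418] [-1.79578240e+02  1.10369557e-01 -8.00168726e+01] 0.060199345439898126 [18.37200586 -5.29262539 -8.71944967]
```

View pics/c4.png

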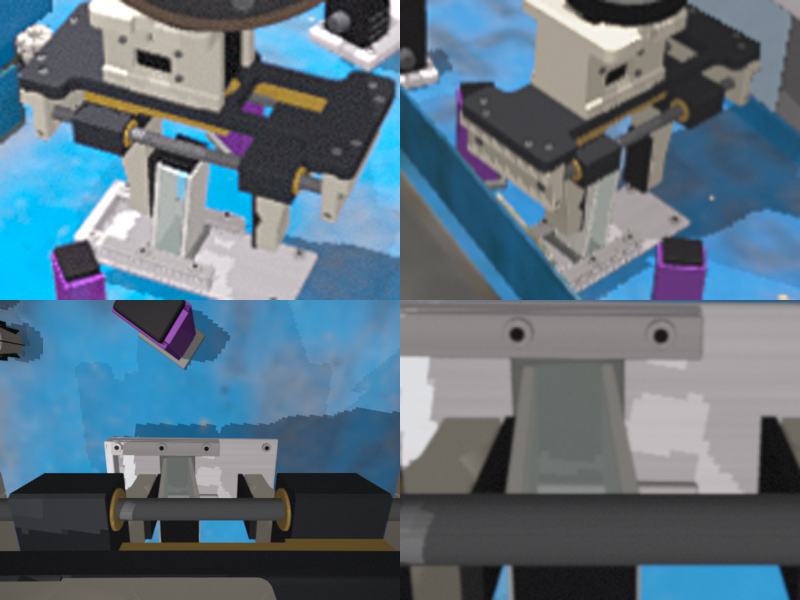

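>>> step_arm(rows=[[0.2,[0,0,0],[0,0,0]],[0.1,[0,0,0],[0,0,0]],[0.0,[0,0,0],[0,0,0]],[0.0,[0,0,0],[0,0,0]],[0,[0,0,0],[0,0,0]]])

```text
clock: 4.25
tool_pos: [0.4785, 0.1053, 0.0309]
orientation: [180.0, 0.0, -80.1]
force: [-0.4, 0.9, -0.3]
opening: 0.0759
gripper_force: 0.0
```

Run:
```python
from h import *
o=ctrl.get_obs();print(o['tool_pos'],o['opening'],o['force'])
snap('side','d4');snap('wrist','w4')
f=lambda n,u,v,w,h:cv2.resize(cv2.imread(f'pics/{n}.png')[v:v+h,u:u+w],(400,300),interpolation=cv2.INTER_CUBIC)
cv2.imwrite('pics/c5.png',np.vstack([np.hstack([f('s3',150,210,133,100),f('d4',290,220,133,100)]),np.hstack([f('w2',0,60,200,150),f('w1',100,90,133,100)])]))
```

```text
[0.47846003 0.1052965  0.0308652 ] 0.07588673739963683 [-0.38647958  0.88140573 -0.25445885]
```

View pics/c5.png

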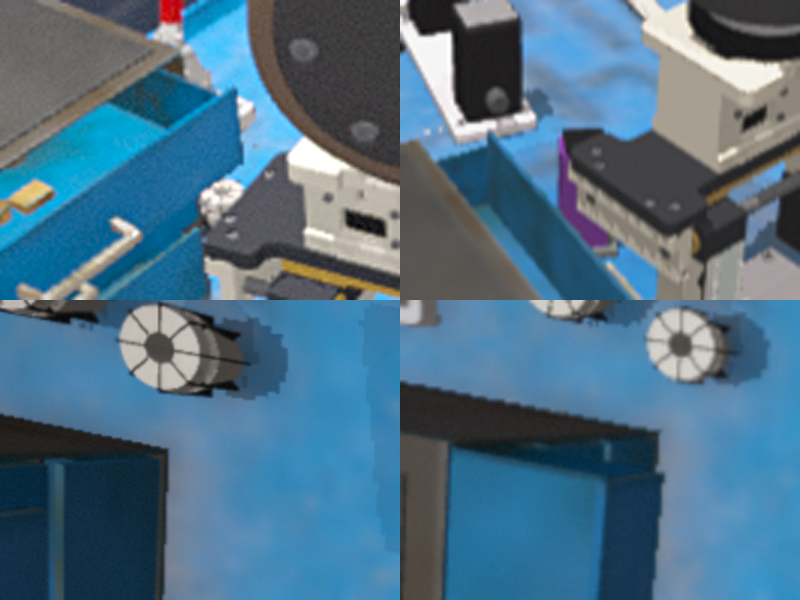

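Run:
```python
from h import *
W1,W2,S,D=map(load,('w1','w2','scene0','side0'))
p=[(W1,(169,147)),(W2,(32,140)),(S,(230,239.3)),(D,(320,264))]
def tri(p):
    A=0;B=0
    for m,uv in p:
        o,v=ray(m,uv);v/=np.linalg.norm(v);P=np.eye(3)-np.outer(v,v);A=A+P;B=B+P@o
    x=np.linalg.solve(A,B);return np.round(x,3),[np.round(proj(m,x)[0]-uv,1).tolist() for m,uv in p]
print(tri(p));print(tri(p[:2]));print(tri(p[2:]))
# outer face along y, top edge other point in w1: crop(600,560)
for v in(147,170,190,215): print(atz(W1,(169-(v-147)*.03,v),.15))
h=[(W1,(187,250))];print(atz(W1,(188.5,220),.1),atz(W1,(188.5,220),.13),atz(W1,(172,248),.1))
```

```text
(array([0.613, 0.064, 0.146]), [[10.1, -6.9], [-69.0, 12.5], [5.3, 5.8], [0.2, 0.7]])
(array([0.658, 0.076, 0.048]), [[-0.4, -5.1], [1.3, 9.1]])
(array([0.618, 0.071, 0.156]), [[-0.5, 1.4], [-0.5, -1.4]])
[0.61972277 0.0707972  0.15      ]
[0.61944275 0.08962104 0.15      ]
[0.6191841  0.10649474 0.15      ]
[0.61884006 0.12827588 0.15      ]
[0.61575402 0.14429814 0.1       ] [0.60650744 0.13565687 0.13      ] [0.63050354 0.17610737 0.1       ]
```

>>> step_arm(rows=[[0,[4,1,0],[0,0,0]],[0,[10,2,0],[0,0,0]],[0,[16,3,0],[0,0,0]],[0,[23,4,0],[0,0,0]],[0,[23,4,0],[0,0,0]]])

```text
clock: 4.77
tool_pos: [0.5036, 0.11, 0.0305]
orientation: [-180.0, 0.0, -80.1]
force: [0.3, 0.5, -0.8]
opening: 0.0875
gripper_force: 0.0
```

>>> step_arm(rows=[[0.2,[0,0,0],[0,0,0]],[0.4,[0,0,0],[0,0,0]],[0.5,[0,0,0],[0,0,0]],[0.55,[0,0,0],[0,0,0]],[0.6,[0,0,0],[0,0,0]]])

```text
clock: 5.18
tool_pos: [0.5017, 0.1094, 0.0306]
orientation: [180.0, 0.0, -80.1]
force: [-0.4, -0.7, 0.3]
opening: 0.06
gripper_force: 0.0
```

>>> step_arm(rows=[[0.65,[0,0,0],[0,0,0]],[0.7,[0,0,0],[0,0,0]],[0.75,[0,0,0],[0,0,0]],[0.8,[0,0,0],[0,0,0]],[0.85,[0,0,0],[0,0,0]]])

```text
clock: 5.6
tool_pos: [0.5019, 0.1095, 0.0306]
orientation: [-180.0, 0.0, -80.1]
force: [1.0, -0.2, 0.9]
opening: 0.0263
gripper_force: 0.6
```

>>> step_arm(rows=[[0.9,[0,0,0],[0,0,0]],[1,[0,0,0],[0,0,0]],[1,[0,0,0],[0,0,0]],[1,[0,0,0],[0,0,0]],[1,[0,0,0],[0,0,0]]])

```text
clock: 6.02
tool_pos: [0.5021, 0.1096, 0.0307]
orientation: [-180.0, 0.0, -80.1]
force: [1.9, 0.2, 0.7]
opening: 0.0219
gripper_force: 30.0
```

>>> step_arm(rows=[[1,[0,0,0.8],[0,0,0]],[1,[-4,-0.7,0.8],[0,0,0]],[1,[-8,-1.4,0.8],[0,0,0]],[1,[-12,-2,0.8],[0,0,0]],[1,[-16,-2.7,0.8],[0,0,0]]])

```text
clock: 6.43
tool_pos: [0.485, 0.1065, 0.0312]
orientation: [180.0, -0.0, -80.1]
force: [-1.2, 0.1, -1.1]
opening: 0.0219
gripper_force: 30.0
```

Free-sliding. Continue.

>>> step_arm(rows=[[1,[-7,-1.2,0],[0,0,0]],[1,[-14,-2.4,0],[0,0,0]],[1,[-21,-3.6,0],[0,0,0]],[1,[-28,-4.8,0],[0,0,0]],[1,[-33,-5.6,0],[0,0,0]]])

```text
clock: 6.85
tool_pos: [0.4518, 0.1008, 0.0314]
orientation: [180.0, 0.0, -80.1]
force: [0.4, 0.4, -0.9]
opening: 0.0221
gripper_force: 30.0
```

>>> step_arm(rows=[[1,[-6,-1,0],[0,0,0]],[1,[-10,-1.7,0],[0,0,0]],[1,[-10,-1.7,0],[0,0,0]],[1,[-10,-1.7,2],[0,0,0]],[1,[-10,-1.7,5],[0,0,0]]])

```text
clock: 7.27
tool_pos: [0.443, 0.0995, 0.0364]
orientation: [180.0, -0.0, -80.1]
force: [-0.5, -0.3, -1.1]
opening: 0.022
gripper_force: 30.0
```

Run:
```python
from h import *
o=ctrl.get_obs();d=o['tool_pos'][:2]-[.4893,.1082];a=np.radians(9.8);print(o['tool_pos'],'rail',d@[np.cos(a),np.sin(a)],d@[-np.sin(a),np.cos(a)],o['force'])
```

```text
[0.44304202 0.09954537 0.03644796] rail -0.04705607460605544 -0.0006547945467921049 [-0.53347561 -0.30781455 -1.14757743]
```

>>> step_arm(rows=[[1,[0,0,25],[0,0,0]],[1,[0,0,55],[0,0,0]],[1,[0,0,85],[0,0,0]],[1,[0,0,110],[0,0,0]],[1,[0,-10,130],[0,0,0]]])

```text
clock: 7.68
tool_pos: [0.4441, 0.0905, 0.1691]
orientation: [-179.8, 0.1, -80.0]
force: [0.2, 0.5, -2.2]
opening: 0.0216
gripper_force: 30.0
```

>>> step_arm(rows=[[1,[7,-25,0],[0,0,-0.06]],[1,[17,-55,0],[0,0,-0.12]],[1,[27,-85,0],[0,0,-0.19]],[1,[37,-115,0],[0,0,-0.26]],[1,[47,-140,0],[0,0,-0.33]]])

```text
clock: 8.1
tool_pos: [0.4903, -0.0523, 0.1669]
orientation: [-180.0, 0.0, -99.2]
force: [-0.1, 0.7, -0.4]
opening: 0.0217
gripper_force: 30.0
```

>>> step_arm(rows=[[1,[5,-25,0],[0,0,0]],[1,[8,-40,0],[0,0,0]],[1,[8,-40,0],[0,0,0]],[1,[8,-40,0],[0,0,0]],[1,[8,-40,0],[0,0,0]]])

```text
clock: 8.52
tool_pos: [0.4978, -0.0905, 0.1664]
orientation: [180.0, 0.0, -99.0]
force: [-0.4, 0.2, -0.3]
opening: 0.0219
gripper_force: 30.0
```

Run:
```python
from h import *
o=ctrl.get_obs();print(o['tool_pos'],o['orientation'],o['opening'],o['force'],o['clock'])
snap('scene','s5');snap('side','d5');snap('wrist','w5')
W=load('w5');p=proj(W,[[.5035,-.187,.065],[.5035,-.187,.01]]);print(p)
u,v=p.mean(0).astype(int)
f=lambda n,u,v,w,h:cv2.resize(cv2.imread(f'pics/{n}.png')[max(v,0):max(v,0)+h,max(u,0):max(u,0)+w],(400,300),interpolation=cv2.INTER_CUBIC)
cv2.imwrite('pics/c6.png',np.vstack([np.hstack([f('s5',310,190,120,90),f('d5',250,180,120,90)]),cv2.resize(np.hstack([f('w5',0,0,640,480),f('w5',u-133,v-100,266,200)]),(800,300))]))
print(u,v)
```

```text
[ 0.49782662 -0.09047445  0.16638855] [ 1.79992660e+02  5.42082788e-03 -9.90294148e+01] 0.021917368166390623 [-0.35129483  0.17833364 -0.31616702] 8.5167
[[286.12395423  92.6318676 ]
 [292.15518687  98.7481659 ]]
289 95
```

View pics/c6.png

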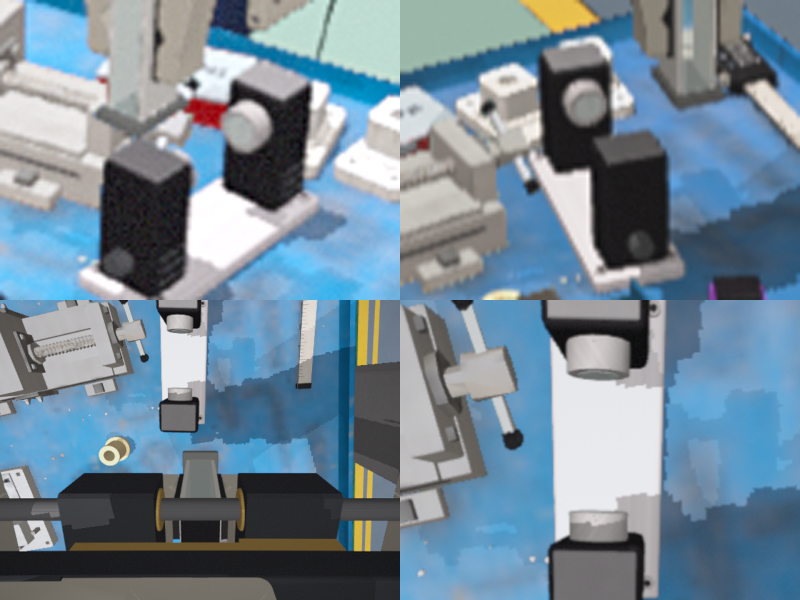

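Run:
```python
from h import *
g=cv2.cvtColor(cv2.imread('pics/w5.png'),cv2.COLOR_BGR2GRAY).astype(int)
np.set_printoptions(linewidth=250)
def up(a,x0): # strong gradient positions subpixel
    d=np.abs(np.diff(a)); return [(x0+i+.5,int(a[i+1]-a[i])) for i in range(len(d)) if d[i]>18]
for v in(52,60,70,80,90,100,110,120,128): print('row',v,up(g[v,235:345],235))
for u in(278,283,288,293,298): print('col',u,up(g[0:225,u],0))
for v in(10,25,170,180,190,200): print('head row',v,g[v,246:330:2])
```

```text
row 52 [(256.5, 54), (257.5, 23), (276.5, -22), (277.5, -22), (303.5, 19), (304.5, 22), (330.5, -23), (331.5, -19), (337.5, 19)]
row 60 [(256.5, 57), (257.5, 24), (329.5, -35), (330.5, -52), (331.5, -23), (333.5, 21)]
row 70 [(256.5, 55), (257.5, 23), (329.5, -37), (330.5, -55)]
row 80 [(256.5, 47), (257.5, 28), (328.5, -20), (329.5, -40), (330.5, -55), (333.5, 22)]
row 90 [(236.5, 24), (237.5, 55), (256.5, 34), (257.5, 39), (258.5, 19), (328.5, -26), (329.5, -43), (330.5, -44)]
row 100 [(257.5, 52), (258.5, 26), (328.5, -35), (329.5, -55), (330.5, -28), (332.5, 21)]
row 110 [(257.5, 57), (258.5, 27), (328.5, -38), (329.5, -61), (331.5, 21)]
row 120 [(257.5, 55), (258.5, 25), (327.5, -23), (328.5, -39), (329.5, -55)]
row 128 [(257.5, 47), (258.5, 29), (327.5, -26), (328.5, -44), (329.5, -42), (333.5, 22)]
col 278 [(10.5, -22), (11.5, -32), (12.5, -41), (13.5, -19), (21.5, 25), (22.5, 76), (23.5, 73), (45.5, -74), (47.5, 28), (48.5, -19), (51.5, 33), (52.5, 79), (139.5, -35), (141.5, 19), (147.5, -24), (148.5, -34), (159.5, -28), (160.5, -59), (161.5, -26), (166.5, 39), (167.5, 23), (
[... 1742 characters left out ...]
95  32  96 114 112 114 112 112 113 115 113 112 114 113 113 112 113 113 114 114 114 113 113 112 112 112 113 113 114  93  32  25 104 178 177 171 165 118]
head row 180 [147 148 150 150 104  33  89 111 111 112 113 113 113 112 112 113 113 112 113 113 111 112 111 111 112 111 112 112 113 114 113 114 114  86  29  25 107 179 175 171 163 105]
head row 190 [154 157 160 162 118  27  83 113 113 114 113 112 112 112 113 111 111 113 111 111 111 112 112 113 114 112 114 114 112 114 112 111 112  82  24  24  82  83 131 156 161  98]
head row 200 [157 156 156 156 131  42  81 114 114 114 113 114 113 113 112 112 113 111 111 112 112 112 113 112 112 114 113 113 112 113 112 111 112  79  24  25  82  91  93  93  93  95]
```

Run:
```python
from h import *
from scipy.optimize import least_squares
W=load('w5'); print('cam',-np.array(W['R']).T@np.array(W['t']))
def T(q,P):
    P=np.array(P,float);c,s=np.cos(q[2]),np.sin(q[2]);return np.c_[q[0]+c*P[:,0]-s*P[:,1],q[1]+s*P[:,0]+c*P[:,1],P[:,2]]
def res(q):
    H=q[3];r=[]
    def line(P1,P2,uv,ax):
        a,b=proj(W,T(q,[P1,P2])); k=1-ax; t=(uv[k]-a[k])/(b[k]-a[k]); r.append(a[ax]+t*(b[ax]-a[ax])-uv[ax])
    for v,u in((60,256.9),(80,257.0),(100,257.8),(120,257.9)): line((.028,-.03,.01),(.028,.03,.01),(u,v),0)
    for v,u in((60,330.4),(80,330.0),(100,329.5),(120,329.1)): line((-.028,-.03,.01),(-.028,.03,.01),(u,v),0)
    for v,u in((170,257.6),(200,258.1)): line((.02,.039,H),(.02,.071,H),(u,v),0)
    for v,u in((170,312.2),(200,312)): line((-.02,.039,H),(-.02,.071,H),(u,v),0)
    for u,v in((278,167),(298,167)): line((.02,.039,H),(-.02,.039,H),(u,v),1)
    for u,v in((278,208.5),(298,209)): line((.02,.071,H),(-.02,.071,H),(u,v),1)
    for u,v in((278,12.2),(298,12.4)): line((.02,-.039,H),(-.02,-.039,H),(u,v),1)
    for u,v in((283,45.4),(293,45.5)): line((.005,-.027,.077),(-.005,-.027,.077),(u,v),1)
    for u,v in((283,139.6),(293,139.9)): line((.005,.027,.077),(-.005,.027,.077),(u,v),1)
    return np.array(r)
s=least_squares(res,[.5035,-.187,-.15,.092],loss='soft_l1')
q=s.x;print(np.round([q[0],q[1],np.degrees(q[2]),q[3]],4));print(np.round(res(q),1))
```

```text
cam [ 0.48558162 -0.16309926  0.32480043]
[ 0.5027 -0.1855 -9.9242  0.0902]
[-0.7 -0.3 -0.6 -0.2  0.5  0.4  0.5  0.4 -5.9 -5.5  5.9  5.7 -6.2 -5.8
  4.6  4.4  2.3  2.5 -1.4 -1.3 -0.1 -0.2]
```

```bash
cat > g.py <<'E'
from h import *
from scipy.optimize import least_squares
W=load('w5')
def T(q,P):
    P=np.array(P,float);c,s=np.cos(q[2]),np.sin(q[2]);return np.c_[q[0]+c*P[:,0]-s*P[:,1],q[1]+s*P[:,0]+c*P[:,1],P[:,2]]
def res(q):
    H,e=q[3:];r=[]
    def line(P1,P2,uv,ax):
        a,b=proj(W,T(q,[P1,P2])); k=1-ax; t=(uv[k]-a[k])/(b[k]-a[k]); r.append(a[ax]+t*(b[ax]-a[ax])-uv[ax])
    for v,u in((60,256.9),(80,257.0),(100,257.8),(120,257.9)): line((.028,-.03,.01),(.028,.03,.01),(u,v),0)
    for v,u in((60,330.4),(80,330.0),(100,329.5),(120,329.1)): line((-.028,-.03,.01),(-.028,.03,.01),(u,v),0)
    X=.02-e;a=.039+e;b=.071-e
    for v,u in((170,257.6),(200,258.1)): line((X,a,H),(X,b,H),(u,v),0)
    for v,u in((170,312.2),(200,312)): line((-X,a,H),(-X,b,H),(u,v),0)
    for u,v in((278,167),(298,167)): line((X,a,H),(-X,a,H),(u,v),1)
    for u,v in((278,208.5),(298,209)): line((X,b,H),(-X,b,H),(u,v),1)
    for u,v in((278,12.2),(298,12.4)): line((X,-a,H),(-X,-a,H),(u,v),1)
    for u,v in((283,45.4),(293,45.5)): line((.005,-.027,.077),(-.005,-.027,.077),(u,v),1)
    for u,v in((283,139.6),(293,139.9)): line((.005,.027,.077),(-.005,.027,.077),(u,v),1)
    return np.array(r)
s=least_squares(res,[.5035,-.187,-.15,.092,.003],loss='soft_l1')
q=s.x;print(np.round([q[0],q[1],np.degrees(q[2]),*q[3:]],4));print(np.round(res(q),1))
E
python3 g.py
```

```text
[ 5.02800e-01 -1.84700e-01 -1.02352e+01  8.62000e-02  3.10000e-03]
[-0.6 -0.3 -0.7 -0.4  0.6  0.4  0.4  0.2 -0.3 -0.1  0.5  0.1 -0.5  0.
 -0.4 -0.4 -0.4 -0.1  0.   0.2  1.1  1.1]
```

>>> step_arm(rows=[[1,[1,-20,0],[0,0,-0.02]],[1,[2,-45,0],[0,0,-0.02]],[1,[4,-70,0],[0,0,-0.02]],[1,[5,-88,0],[0,0,-0.02]],[1,[5,-93.5,0],[0,0,-0.02]]])

```text
clock: 9.08
tool_pos: [0.5031, -0.1852, 0.1664]
orientation: [-180.0, -0.0, -100.2]
force: [-0.5, 1.5, -1.2]
opening: 0.0219
gripper_force: 30.0
```

>>> step_arm(rows=[[1,[0,0,0],[0,0,0]],[1,[0,0,-8],[0,0,0]],[1,[0,0,-20],[0,0,0]],[1,[0,0,-30],[0,0,0]],[1,[0,0,-30],[0,0,0]]])

```text
clock: 9.5
tool_pos: [0.5014, -0.1828, 0.1339]
orientation: [179.8, 0.0, -100.1]
force: [-0.3, -0.8, -1.3]
opening: 0.022
gripper_force: 30.0
```

Run:
```python
from h import *
o=ctrl.get_obs();print(o['tool_pos'],o['orientation'],o['opening'],o['force'])
snap('scene','s6');snap('side','d6');snap('wrist','w6')
f=lambda n,u,v,w,h:cv2.resize(cv2.imread(f'pics/{n}.png')[v:v+h,u:u+w],(400,300),interpolation=cv2.INTER_CUBIC)
for n in ('scene','side','w6'):
    m=load(n+'0' if n!='w6' else n); a=np.radians(-10.2);c,s=np.cos(a),np.sin(a)
    print(n,proj(m,[[.5028-s*y,-.1847+c*y,.065] for y in(-.027,0,.027)]).round(1).tolist())
```

```text
[ 0.50136605 -0.18283888  0.13393578] [ 1.79790178e+02  5.62785202e-03 -1.00102163e+02] 0.021953231455055996 [-0.27872972 -0.7952712  -1.28011866]
scene [[382.1, 229.8], [373.2, 235.7], [364.0, 241.7]]
side [[306.6, 210.5], [310.5, 217.1], [314.6, 223.8]]
w6 [[318.0, 206.1], [317.9, 248.7], [317.9, 288.8]]
```

>>> step_arm(rows=[[1,[0,0,-10],[0,0,0]],[1,[0,0,-22],[0,0,0]],[1,[0,0,-34],[0,0,0]],[1,[0,0,-44],[0,0,0]],[1,[0,0,-50],[0,0,0]]])

```text
clock: 10.07
tool_pos: [0.5024, -0.1839, 0.085]
orientation: [179.9, -0.0, -100.2]
force: [-0.4, 0.3, -0.0]
opening: 0.0216
gripper_force: 30.0
```

>>> step_arm(rows=[[1,[0,0,-8],[0,0,0]],[1,[0,0,-18],[0,0,0]],[1,[0,0,-28],[0,0,0]],[1,[0,0,-34],[0,0,0]],[1,[0,0,-34.7],[0,0,0]]])

```text
clock: 10.48
tool_pos: [0.502, -0.184, 0.0501]
orientation: [179.9, -0.0, -100.2]
force: [-0.1, -0.5, -0.6]
opening: 0.0213
gripper_force: 30.0
```

>>> step_arm(rows=[[1,[0,0,0],[0,0,0]],[1,[0,0,0],[0,0,0]],[1,[0,0,0],[0,0,0]],[1,[0,0,0],[0,0,0]],[1,[0,0,0],[0,0,0]]])

```text
clock: 10.9
tool_pos: [0.5031, -0.184, 0.0521]
orientation: [-180.0, 0.0, -100.1]
force: [0.2, -0.1, -0.9]
opening: 0.022
gripper_force: 30.0
```

Run:
```python
from h import *
o=ctrl.get_obs();print(o['tool_pos'],o['orientation'],o['opening'],o['force'])
snap('scene','s7');snap('side','d7');snap('wrist','w7')
f=lambda n,u,v,w,h:cv2.resize(cv2.imread(f'pics/{n}.png')[v:v+h,u:u+w],(400,300),interpolation=cv2.INTER_CUBIC)
cv2.imwrite('pics/c8.png',np.vstack([np.hstack([f('s7',330,195,93,70),f('d7',265,180,93,70)]),np.hstack([f('w7',200,120,240,180),f('w7',260,150,120,90)])]))
```

```text
[ 0.50312849 -0.18403857  0.05207474] [-1.79953028e+02  8.07557773e-03 -1.00140057e+02] 0.02198230459160627 [ 0.17750988 -0.06992367 -0.90679462]
```

View pics/c8.png

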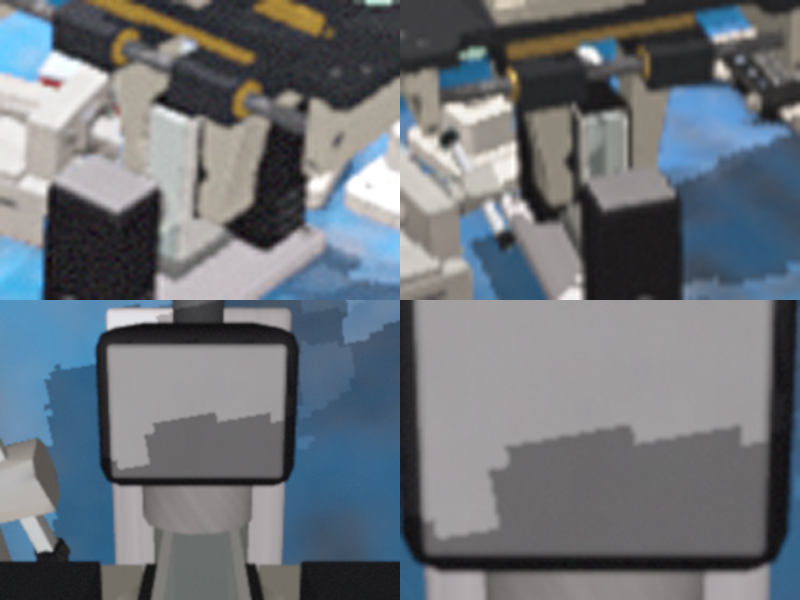

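Run:
```python
from g import *
W7=load('w7'); print('head near/far edge, L/R, nose end')
P=T(q,[(0,-.0421,.087),(0,-.0679,.087),(.0169,-.055,.087),(-.0169,-.055,.087),(0,-.027,.077),(0,-.027,.072)])
print(proj(W7,P).round(1).tolist())
g=cv2.cvtColor(cv2.imread('pics/w7.png'),cv2.COLOR_BGR2GRAY).astype(int)
for u in(310,320,330): d=np.diff(g[130:285,u]); print(u,[(130.5+i,int(d[i])) for i in range(len(d)) if abs(d[i])>14])
d=np.diff(g[180,240:400]);print([(240.5+i,int(d[i])) for i in range(len(d)) if abs(d[i])>20])
```

```text
[ 5.02800e-01 -1.84700e-01 -1.02352e+01  8.62000e-02  3.10000e-03]
[-0.6 -0.3 -0.7 -0.4  0.6  0.4  0.4  0.2 -0.3 -0.1  0.5  0.1 -0.5  0.
 -0.4 -0.4 -0.4 -0.1  0.   0.2  1.1  1.1]
head near/far edge, L/R, nose end
[[318.0, 226.0], [318.1, 145.6], [265.3, 186.8], [370.8, 187.1], [318.1, 259.4], [318.2, 255.0]]
310 [(133.5, -23), (145.5, 41), (146.5, 40), (147.5, 20), (189.5, -18), (190.5, -29), (225.5, -24), (226.5, -38), (230.5, 52), (231.5, 42), (232.5, 15)]
320 [(132.5, -15), (133.5, -20), (145.5, 36), (146.5, 38), (147.5, 19), (187.5, -17), (188.5, -29), (225.5, -24), (226.5, -34), (227.5, -15), (230.5, 54), (231.5, 38)]
330 [(133.5, -16), (145.5, 35), (146.5, 38), (147.5, 21), (193.5, -16), (225.5, -22), (226.5, -37), (230.5, 51), (231.5, 41)]
[(257.5, -23), (258.5, -31), (264.5, 55), (265.5, 31), (369.5, -30), (370.5, -42), (371.5, -26), (377.5, 30)]
```

```bash
python3 -c "
from plant import ctrl
print(ctrl.close_job())"
```

```text
the job is handed in; nothing more can be done
None
```

The job is handed in at about 11 s: the cell is held upright at the middle of the light path, still gripped by its frosted faces, within about 1 mm by my measurements; an earlier one-finger push on a frosted face in the rail jammed at about 18 N wrist force, so I backed off and gripped it on both faces.

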